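# Set a telescopic drying rail to length and hang it

## Robot

A 6-joint arm with a two-finger parallel gripper is mounted at the origin on a cart in front of the work surface, level with it; the furniture and walls round the work are solid. World frame = base frame: x ahead of the robot, y to its left, z up, the work surface at z = 0. Lengths are in mm, angles in degrees, forces in N, time in s.
With the tool pointing down it reaches from about 325 to 925 mm from the base axis. Payload 3.1 kg.
Tool frame: the origin (TCP) lies at the very end of the fingers, on their centre line; the grasp point (between the pads) lies grasp_offset behind it (grasp_offset is the distance from the TCP to the grasp point, in mm); z points along the fingers, y is the line along which they close (so a half turn about z gives the same grasp; the last joint's range is limited). The gripper opens to 85 mm and grips with 20 to 120 N. Pads are 22 mm wide; open, the fingers measure 114 mm over their backs; the gripper's body (76 mm by 85 mm) begins 54 mm behind the grasp point. The pads swing forward as they close: fully open they stand 13 mm farther back than shut.
Start: joints at [-77.475, 12.427, 92.441, -0, 75.132, -6.429], TCP at [203.021, -591.119, 231.3] pointing down, gripper open.
Joint ranges: [-157.48, 157.48], [-44.54, 120.13], [17.64, 146.25], [-64.5, 244.5], [7.68, 150.69], [-147.95, 147.95]. Speed limits (degrees/s): [159.86, 159.86, 180, 180, 180, 180].

## Interface

Orientations are given as [roll, pitch, yaw] about the fixed x, y, z axes, in that order (R = Rz(yaw) Ry(pitch) Rx(roll)).
In Python, from station import * gives the robot as it stands. Calls block until the motion is done:
- goto(position, orientation): joint-space move of the TCP to a pose.
- move_l(position, attitude=None, speed=150): straight line of the TCP; attitude=None keeps the orientation; speed is the mean speed in mm/s.
- move_j(angles): joint-space move.
- grip(opening, squeeze=None): finger opening in mm; squeeze is the grip in N (None keeps the last); returns when the fingers have stopped.
- wait(seconds).
- solve_ik(position, orientation): joint angles nearest the present ones, or None.
- get_obs(): the state.
- get_image(name): name is "scene" or "top"; returns the picture (400x640x3 uint8, red, green, blue); there is no depth.
- get_calibration(name): a dict with "fx", "fy", "cx", "cy" (pixels), "R" (3x3) and "t" (3): a world point X has camera coordinates R X + t. Camera axes: x right, y down, z forward; pixel columns grow to the right and rows downward; lengths in mm; the calibration is good to about 2 mm. A picture is of the moment at which its call begins. get_calibration takes no time and is no camera call.
A pose or a line that the arm cannot do raises Unreachable and nothing moves.
- sign_off(): hands the job in; it is judged then, once.
Trained networks look in the newest picture that a camera, given by its name, has taken for a name from the list of things; names that differ only in an ending like _2 or _b are one class to them, and where a whole thing is asked for, a point or a joint stands for the part that bears it (a point fixed in the world has none). Each returns a list of dicts, best first, with "score" (0 to 1); they miss things now and then, are a little off and sometimes report something else, mostly with a low value. They report only what shows in the picture. A call takes as long as a camera call.
- spot_in(name, camera): "extent" ([centre column, centre row, width, height] in pixels, round what is visible of it).
- regions_of(name, camera): "region" (400x640 bool, what is visible of it) and "extent" ([centre column, centre row, width, height] in pixels, round what is visible of it).
The state is a dict: "t": time; "joint_pos": joint angles; "qvel": joint speeds; "effort": joint torques, N m; "tcp_pos": TCP position; "ee_rot": TCP orientation; "wrist_force": force on the tool from outside, world axes, zero at the start; "moment": the same for the moment, N m; "grip_width": finger opening in mm; "grip_force": force on a finger pad.
Only numpy, scipy, OpenCV 4.12 (cv2) and the standard library are available. Lean on these libraries where they do the work, as an engineer would, in place of code of your own. Each camera call takes 0.05 s, during which the arm holds its last target. There are 200 camera calls.

## Task

Lay the telescopic rail in the low cradle with its inner tube through the fork, and draw the inner tube out until the sprung button snaps up through the next hole. Then take the locked rail out and hang it by both of its end loops on the two hooks of the drip-tray stand. Leave the jars, bottles and other things on the bench standing where they are.

Things in the scene. Friction and masses are not known exactly. Their poses are not given: they have to be found in the camera images.
- rail: Loose telescopic drying rail, 0.35 to 0.56 kg. Origin: centre of the underside of its square aluminium OUTER TUBE, 100 long (x -50 to 50), 30 wide, 30 high. x points to the inner tube's end, z up; it starts lying flat, loops up. Black end fitting 30x30x30 at x -80 to -50. Grip across y (30 mm). Centre of mass x 8 to 17 as found, 21 once locked. Sizes in mm throughout.
- collar (a point): Face of the black mouth collar of the outer tube, on the axis (rail x 50, z 15). The collar is 38 wide, 34 high, 8 thick (rail x 42 to 50). The inner tube, 20 wide, rail z 5 to 25, comes out of it towards rail +x; 32 to 50 mm of it show between collar and inner end fitting at the start.
- inner_end (a point): Centre of the black end fitting (30x30x30) of the inner tube, at rail x = 85 mm + joint rail_inner, z 15, its underside level with the outer tube's. Grip it across the rail's y, the fingers on both sides of its loop, to draw the inner tube out.
- loop_outer (a point): Middle of the top wire of the hanger loop on the outer tube's end fitting: rail x -65, z 60.5. Both loops are of 5 mm wire, stand upright in the rail's x-z plane, opening 19 wide (x) by 28 high (z 30 to 58), top of wire at z 63.
- loop_inner (a point): The same on the inner tube's end fitting: rail x = 85 mm + joint rail_inner, z 60.5.
- button_top (a point): Top of the sprung brass button (10 dia, domed) on the inner tube. The outer tube's top face has two 12 mm holes for it, at rail x -20 (storage) and +25 (working). The button stands 6 mm above that face when out through a hole; it lies 3 mm below it when under the wall.
- rail_inner (a joint): Draw of the inner tube, m: 0 = button at the storage hole, 0.045 = at the working hole near the collar. Starts at 0.012 to 0.030, between them. Slides with 2 to 4 N friction; at 0.045 the button snaps up and locks it both ways (1 mm play, holds 25 N); the loops are then 195 mm apart, like the hooks. Pushed in, it would lock in the storage hole instead.
- rail_button (a joint): How far the button is pressed in, m: 0 = fully up through a hole (locked), about 0.009 = held down under the tube wall. Spring 3 N when up, 6 N when down. It needs no pressing: it rides under the wall and snaps up by itself.
- cradle: Low grey cradle, fixed: base 140x76x8 (x -66 to 74). Origin on the bench, on its centre line; x is the way to draw the inner tube, z up. Lay the rail in from above, its x along the cradle's x, rail origin at cradle x -24 to 0 (best -10), y 0, z 30: the fork then stands between collar and inner end fitting. Fingers have room at cradle x -30 to 34, above the base's rib (19 high).
- saddles (a point): Midway between the two saddle floors, on the cradle's centre line, at floor height 30. Rear saddle at cradle x -46 to -30, 38 wide inside; front one at x 34 to 50, 44 wide inside. Their cheeks rise 20 above the floor and end in flared lips, up to 64 above the bench.
- fork (a point): Middle of the fork's bearing face, at the height of the rail's axis (cradle x 50, z 45). The fork (cradle x 50 to 58) has a slot 25 wide for the inner tube, too narrow for the collar, which bears on it when the inner tube is drawn. Flared lips, up to 70 above the bench.
- hook_stand: Drip-tray stand, fixed: base 130x270x8 (x -62 to 68) with a white tray, rim 22 high, and two 12 mm posts, 189 high, at x 50, y +-97.5. Origin on the bench below the midpoint of the two seats; x leads from the hooks back to the posts, y along the row of hooks, z up. Either end of the rail may go on either hook.
- seat_left (a point): Where the middle of a loop's top wire rests in the hook at stand y +97.5 (x 0, z 180.5). Hook: a J of 6 mm rod, open upwards; underside z 172; tip on the -x side at x -12, its top at z 187.5; arm runs back at z 182 from x 12 to the post. Bring the loop in from -x round the tip, then lower it by about 10 mm into the J.
- seat_right (a point): The same for the hook at stand y -97.5.
- jar_a: Bystander, loose: open clear sample jar with some soil, 69 dia x 105 high, near the front edge between rail and cradle (mm); origin at the centre of its underside. Leave it where it is, upright.
- jar_b: Bystander, loose: like jar_a, behind it (mm); origin at the centre of its underside. Leave it where it is, upright.
- beaker: Bystander, loose: glass beaker, 75 dia x 92 high, beside the rail near its inner end (mm); origin at the centre of its underside. Leave it where it is, upright.
- timer: Bystander, loose: flat bench timer, 66 x 66 x 20, beside the rail near its outer end (mm); origin at the centre of its underside. Leave it where it is.
- bottle: Bystander, loose: small screw-cap bottle, 45 dia x 92 high, beside the cradle near its tail (mm); origin at the centre of its underside. Leave it where it is, upright.
- dish: Bystander, loose: covered glass dish, 88 dia x 16 high, in front of the cradle (mm); origin at the centre of its underside. Leave it where it is.
- cylinder: Bystander, loose: measuring cylinder on a plastic foot, 51 x 59 x 170, at the back to the left of the hook stand (mm); origin at the centre of its underside. Leave it where it is, upright.
- wash: Bystander, loose: wash bottle, 94 x 62 x 206 with its bent spout, at the back to the right of the hook stand (mm); origin at the centre of its underside. Leave it where it is, upright.

How it is judged (in metres and radians):
On the way, in this order (a step that is already met when the one before it is completed fails the run):
1. the rail lies in the cradle, in both saddles, the fork between its collar and the inner end fitting (x of rail in the frame of cradle between -0.027 and 0.004 m and y of rail in the frame of cradle between -0.006 and 0.006 m and z of rail in the frame of cradle between 0.026 and 0.034 m and angle between the x axis of rail and the x axis of cradle, either way round below 0.09 rad and angle between rail's own z axis and vertical below 0.09 rad and x of inner_end in the frame of cradle above 0.06 m), for 0.2 s.
2. the inner tube is drawn out and the button has snapped up through the second hole (value of joint rail_button below 0.002 m and value of joint rail_inner between 0.0415 and 0.0485 m), for 0.2 s.
At the end, for the whole second after the job is handed in: Both end loops sit in the two hooks (each loop's top wire within 12 mm of its seat, either way round), the rail hangs upright within 0.15 rad and at rest, still locked with the button fully up in the second hole (drawn out 45 mm, within 3.5 mm) (all of step 2 and ((distance between loop_outer and seat_left below 0.012 m and distance between loop_inner and seat_right below 0.012 m) or (distance between loop_outer and seat_right below 0.012 m and distance between loop_inner and seat_left below 0.012 m)) and angle between rail's own z axis and vertical below 0.15 rad and linear speed of rail below 0.03 m/s and angular speed of rail below 0.3 rad/s and contact force between rail and hook_stand above 1.5 N); the robot touches nothing.
It fails at once if a bystander is pushed more than 30 mm away (distance of any of jar_a, jar_b, beaker, timer, bottle, dish, cylinder, wash from where it was at the start of the episode above 0.03 m).
It fails at once if a standing jar, beaker, bottle or cylinder is tipped over (angle between any of jar_a, jar_b, beaker, bottle, cylinder, wash's own z axis and vertical above 0.5 rad).
It also fails if it takes over 72 s, if anything falls off the work surface, if the arm or the gripper's body presses on something with over 40 N, if the wrist force passes 120 N, or if a joint passes its speed limit or range.

## Working session

There is one attempt and no reset: what is moved stays moved. The work goes in short steps, each a Python script; the robot and the scene stay as the last script left them, time stands still between calls to the robot, and variables do not carry over. Pictures are saved under pics/ and viewed, at most 12 in all, crops included, and the job is handed in when it is done.

```bash
ls; mkdir -p pics
python3 - <<'E'
from station import *
import cv2, numpy as np
for n in ("scene","top"):
    im=get_image(n); cv2.imwrite(f"pics/{n}0.png",im[:,:,::-1])
    c=get_calibration(n); print(n,c["fx"],c["cx"],c["cy"],np.round(c["R"],3).tolist(),np.round(-np.array(c["R"]).T@c["t"]))
o=get_obs(); print(o)
for nm in ["rail","collar","inner_end","loop_outer","loop_inner","button_top","cradle","hook_stand","jar","fork","bottle","dish","timer","beaker"]:
    for cam in ("top","scene"):
        try: print(nm,cam,[(round(d["score"],2),np.round(d["extent"]).tolist()) for d in spot_in(nm,cam)[:3]])
        except Exception as e: print(nm,cam,e)
E
```

```text
pics
scene 481.9778953632995 323.5732109984321 200.29642773670275 [[-0.883, -0.469, 0.01], [-0.208, 0.373, -0.904], [0.42, -0.801, -0.427]] [-110. 1194.  778.]
top 367.92772805431383 327.1421340814366 198.7166563111901 [[-0.03, -0.999, -0.016], [-0.992, 0.031, -0.119], [0.119, 0.012, -0.993]] [ 427.  -57. 1148.]
{'t': 0.1, 'joint_pos': array([-7.74756093e+01,  1.24724315e+01,  9.25201996e+01,  1.63168337e-03,
        7.51316324e+01, -6.42570512e+00]), 'qvel': array([-0.00235095, -0.04247534, -0.09959523,  0.06219939,  0.11149424,
        0.02925737]), 'effort': array([-1.04767209e-03, -3.98076618e+01, -3.04968452e+01, -1.58449893e-04,
        4.22648998e-03, -5.72281209e-06]), 'tcp_pos': array([ 202.86410749, -590.38624275,  230.09054549]), 'ee_rot': array([-1.79876693e+02, -1.54731561e-02,  1.89496587e+01]), 'wrist_force': array([0.49440319, 0.04211027, 0.48538327]), 'moment': array([ 0.01616507,  0.04481337, -0.00715328]), 'grip_force': 0.0, 'grip_width': 84.89617218665843}
rail top [(0.75, [251.0, 233.0, 68.0, 36.0]), (0.36, [412.0, 234.0, 46.0, 26.0])]
rail scene []
collar top [(
[... 908 characters left out ...]
ne [(0.97, [366.0, 229.0, 24.0, 37.0]), (0.56, [337.0, 224.0, 15.0, 34.0]), (0.51, [225.0, 232.0, 14.0, 60.0])]
fork top [(0.63, [413.0, 232.0, 49.0, 27.0]), (0.33, [248.0, 233.0, 63.0, 37.0])]
fork scene [(0.59, [378.0, 202.0, 26.0, 29.0])]
bottle top [(0.55, [450.0, 259.0, 21.0, 16.0])]
bottle scene [(0.73, [378.0, 203.0, 32.0, 30.0]), (0.53, [408.0, 194.0, 13.0, 21.0]), (0.24, [306.0, 283.0, 11.0, 24.0])]
dish top [(0.77, [404.0, 264.0, 26.0, 23.0])]
dish scene []
timer top [(0.79, [289.0, 244.0, 30.0, 26.0]), (0.18, [251.0, 236.0, 65.0, 38.0])]
timer scene [(0.7, [336.0, 254.0, 25.0, 13.0])]
beaker top [(0.61, [234.0, 272.0, 29.0, 32.0])]
beaker scene [(0.71, [338.0, 282.0, 29.0, 45.0])]
```

Run:
```python
import cv2
a=cv2.imread("pics/top0.png"); cv2.imwrite("pics/top0c.png",cv2.resize(a[120:290,190:480],None,fx=2.75,fy=2.75,interpolation=cv2.INTER_CUBIC))
a=cv2.imread("pics/scene0.png"); cv2.imwrite("pics/scene0c.png",cv2.resize(a[150:320,200:440],None,fx=3.3,fy=3.3,interpolation=cv2.INTER_CUBIC))
```

```text
(no output)
```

View pics/top0c.png

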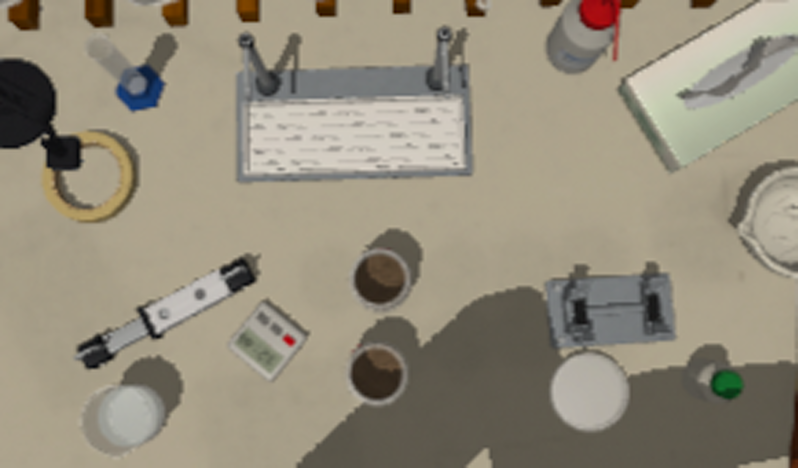

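View pics/scene0c.png

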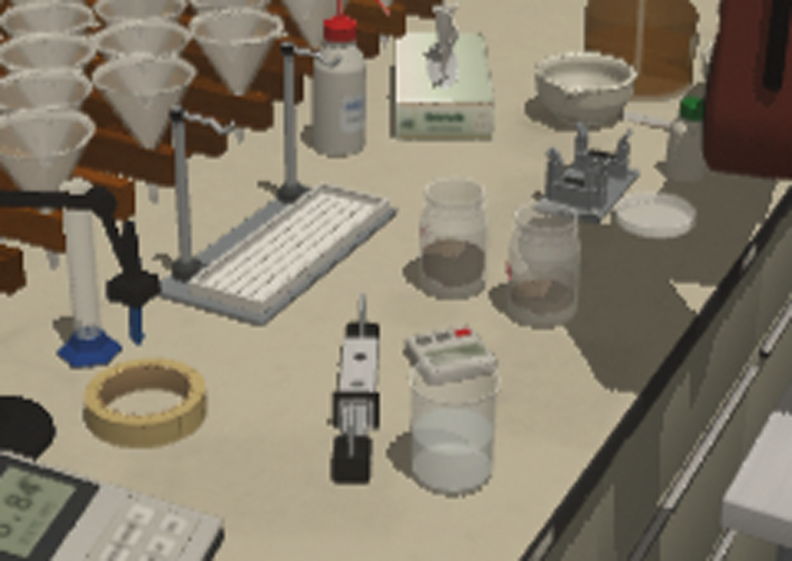

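```bash
cat > h.py <<'E'
import numpy as np, cv2
from station import *
C={n:get_calibration(n) for n in("scene","top")}
def proj(X,n):
    c=C[n]; p=np.atleast_2d(X)@np.array(c["R"]).T+np.array(c["t"]); return np.c_[c["fx"]*p[:,0]/p[:,2]+c["cx"],c["fy"]*p[:,1]/p[:,2]+c["cy"]]
def back(uv,z,n):
    c=C[n];R=np.array(c["R"]);o=-R.T@np.array(c["t"]);d=R.T@np.array([(uv[0]-c["cx"])/c["fx"],(uv[1]-c["cy"])/c["fy"],1]);return o+d*(z-o[2])/d[2]
def fr(x,y,yaw,P):
    a=np.radians(yaw);P=np.atleast_2d(np.array(P,float));return np.c_[x+P[:,0]*np.cos(a)-P[:,1]*np.sin(a),y+P[:,0]*np.sin(a)+P[:,1]*np.cos(a),P[:,2]]
E
python3 - <<'E'
from h import *
def crop(n,u,v,w,h,s):
    a=cv2.imread(f"pics/{n}0.png"); return cv2.resize(a[v:v+h,u:u+w],(w*s,h*s),interpolation=cv2.INTER_CUBIC)
A=crop("top",380,208,64,44,6);B=crop("scene",350,180,64,44,6)
D=crop("top",210,205,80,55,5)[:264,:384];F=crop("scene",285,235,64,60,6)[:264*1+96]
G=crop("top",270,120,100,70,4)[:264,:384]
top=np.hstack([A,B]);bot=np.hstack([cv2.resize(D,(384,264)),cv2.resize(crop("scene",275,235,64,60,6)[:264],(384,264))])
cv2.imwrite("pics/z1.png",np.vstack([top,bot]))
def bc(u,v,z):return np.round(back((190+u/2.75,120+v/2.75),z,"top"))[:2]
print("cradle base corners",[bc(*p,8) for p in((547,281),(668,274),(675,337),(556,347))])
print("stand base corners",[bc(*p,8) for p in((237,70),(467,64),(472,174),(237,180))])
print("rail inner fit top",bc(93,350,30),"outer fit",bc(240,272,30),"collar",bc(150,319,34))
E
```

```text
cradle base corners [array([ 485., -232.]), array([ 489., -367.]), array([ 419., -371.]), array([ 411., -238.])]
stand base corners [array([740., 114.]), array([ 738., -152.]), array([ 609., -153.]), array([611., 116.])]
rail inner fit top [423. 274.] outer fit [504. 110.] collar [455. 210.]
```

View pics/z1.png

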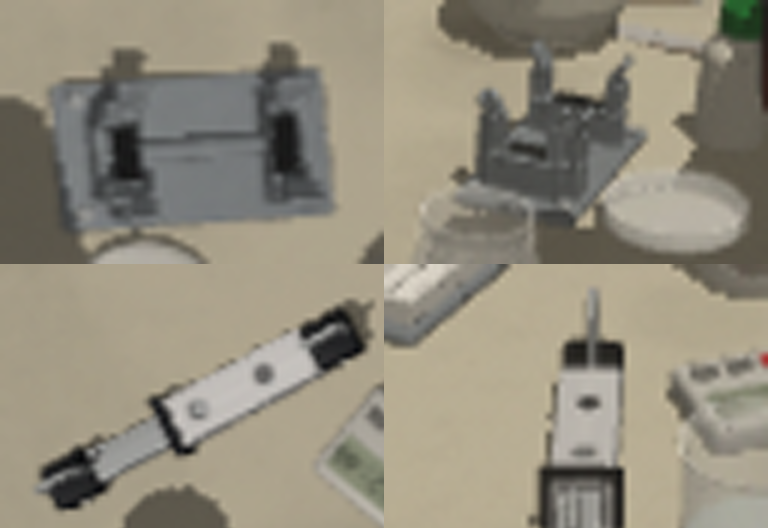

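```bash
cat > fit.py <<'E'
from h import *
from scipy.optimize import minimize
def box(x0,x1,y0,y1,z0,z1): return np.array([[x,y,z] for x in(x0,x1) for y in(y0,y1) for z in(z0,z1)],float)
def loop(c): return box(c-12,c+12,-2.5,2.5,30,63)
def rail(q): return [box(-80,-50,-15,15,0,30),box(-50,50,-15,15,0,30),box(42,50,-19,19,-2,32),box(50,70+q,-10,10,5,25),box(70+q,100+q,-15,15,0,30),loop(-65),loop(85+q)]
CR=[box(-66,74,-38,38,0,8),box(-46,-30,-22,22,8,50),box(34,58,-25,25,8,50)]
ST=[box(-62,68,-135,135,0,8)]+[box(44,56,s*97.5-6,s*97.5+6,0,189) for s in(1,-1)]+[box(-62,40,-130,130,0,22)]
S=4
def sil(boxes,x,y,yaw,n,z0=0):
    m=np.zeros((400*S,640*S),np.uint8)
    for b in boxes:
        b=b+[0,0,z0]
        h=cv2.convexHull(np.round((proj(fr(x,y,yaw,b),n)+.5)*S).astype(np.int32)); cv2.fillConvexPoly(m,h,1)
    return m
def fit(boxf,p0,masks,z0=0):
    big={n:cv2.resize(m.astype(np.uint8),None,fx=S,fy=S,interpolation=cv2.INTER_LINEAR) for n,m in masks.items()}
    def cost(p):
        c=0
        for n,m in big.items():
            s=sil(boxf(p),p[0],p[1],p[2],n,z0); c+=1-(s&m).sum()/max(1,(s|m).sum())
        return c
    best=None
    for k in range(2):
        st=p0 if best is None else best.x
        sx=np.vstack([st]+[np.array(st)+d for d in np.diag(([6,6,4,6])[:len(st)])])
        best=minimize(cost,st,method="Nelder-Mead",options=dict(initial_simplex=sx,maxiter=150,xatol=.1,fatol=1e-4))
    return best.x,best.fun
def mask(name,n,near):
    r=[d for d in regions_of(name,n) if abs(d["extent"][0]-near[0])<15 and abs(d["extent"][1]-near[1])<15]
    return r[0]["region"] if r else None
E
cat > m1.py <<'E'
from fit import *
import sys
ims={n:get_image(n) for n in("top","scene")}
J={"rail":([465,190,116,20],lambda p:rail(p[3]),{"top":(251,233),"scene":(305,271)}),
"cradle":([450,-298,88],lambda p:CR,{"top":(411,234),"scene":(380,203)}),
"hook_stand":([672,-18,0],lambda p:ST,{"top":(320,158),"scene":(285,206)})}
out=[]
for k,(p0,f,near) in J.items():
    ms={n:mask(k,n,v) for n,v in near.items()}; ms={n:m for n,m in ms.items() if m is not None}
    for sel in (list(ms),["top"],["scene"]):
        mm={n:ms[n] for n in sel if n in ms}
        if mm:
            p,c=fit(f,p0,mm); print(k,list(mm),np.round(p,1),round(c,3))
            if sel is not None and list(mm)==["top"]: keep=p
    for n in ms:
        a=cv2.resize(ims[n][:,:,::-1],None,fx=4,fy=4,interpolation=cv2.INTER_CUBIC)
        c,_=cv2.findContours(cv2.resize(ms[n].astype(np.uint8),None,fx=4,fy=4,interpolation=0),0,2);cv2.drawContours(a,c,-1,(0,0,255),1)
        for col,pp in(((0,255,0),keep),):
            for b in f(pp):
                h=cv2.convexHull(np.round((proj(fr(*pp[:3],b),n)+.5)*4).astype(np.int32));cv2.polylines(a,[h],True,col,1)
        u,v=np.array(near[n])*4; out.append(cv2.resize(a[v-165:v+165,u-220:u+220],(264,198)) if 0 else a[max(0,v-150):v+150,u-200:u+200])
cv2.imwrite("pics/fit1.png",np.vstack([np.hstack([cv2.resize(x,(400,300)) for x in out[i:i+2]]) for i in(0,2)]))
np.save("o.npy",np.array([cv2.resize(x,(400,300)) for x in out]))
print(len(out))
E
python3 m1.py
```

```text
rail ['top', 'scene'] [473.7 173.6 116.7  27.3] 0.154
rail ['top'] [473.9 174.2 116.9  26.7] 0.066
rail ['scene'] [471.9 176.8 117.   23.8] 0.085
cradle ['top', 'scene'] [ 452.8 -304.7   91.3] 0.376
cradle ['top'] [ 451.8 -304.1   92.7] 0.067
cradle ['scene'] [ 454.  -307.1   91.8] 0.297
hook_stand ['top', 'scene'] [ 6.729e+02 -1.810e+01 -1.000e-01] 0.199
hook_stand ['top'] [ 6.729e+02 -1.770e+01 -1.000e-01] 0.035
hook_stand ['scene'] [ 6.737e+02 -1.940e+01 -1.000e-01] 0.163
6
```

View pics/fit1.png

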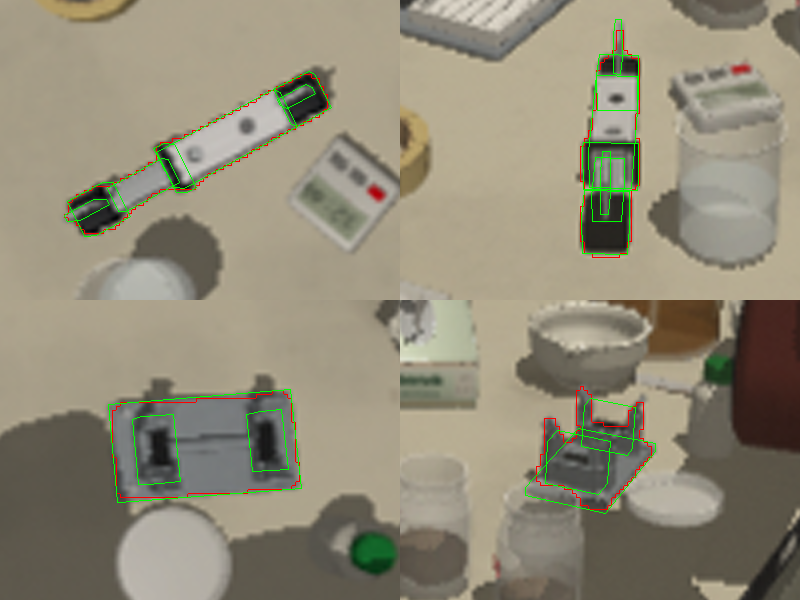

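```bash
cat >> h.py <<'E'
GO=grasp_offset if not callable(grasp_offset) else grasp_offset()
def st(m=""):
    o=get_obs(); print(m,"t",round(o["t"],1),"tcp",np.round(o["tcp_pos"],1),"F",np.round(o["wrist_force"],1),"M",np.round(o["moment"],2),"w",round(o["grip_width"],1),"gf",round(o["grip_force"],1)); return o
E
python3 - <<'E'
from h import *
print("GO",GO); st()
RX=10; x,y,yaw=473.5,174.5,116.8
p=fr(x,y,yaw,[RX,0,0])[0]
zr=max(15-GO,3)
O=[180,0,yaw]
grip(60,60)
goto([p[0],p[1],120],O); 
move_l([p[0],p[1],zr],O,speed=120); st("down")
grip(20,60); st("grip")
move_l([p[0],p[1],60],O,speed=120); st("up")
move_l([p[0],p[1],170],O,speed=200); st("up")
for n in("top","scene"): cv2.imwrite(f"pics/{n}1.png",get_image(n)[:,:,::-1])
a=cv2.imread("pics/top1.png")[190:290,200:300];b=cv2.imread("pics/scene1.png")[190:290,270:370]
cv2.imwrite("pics/g1.png",cv2.resize(np.hstack([a,b]),None,fx=4,fy=4,interpolation=cv2.INTER_CUBIC))
E
```

```text
GO 18.700000000000003
 t 1.9 tcp [ 203.  -591.1  231.3] F [0.3 0.1 1.1] M [-0.03 -0.02  0.03] w 85.3 gf 0.0
down t 6.3 tcp [469.9 183.6   3.7] F [-0.1  0.3  0.5] M [ 0.06 -0.01 -0.03] w 60.4 gf 0.0
grip t 6.7 tcp [469.8 183.6   4. ] F [-0.9  0.6  6. ] M [-0.06  0.23  0.02] w 29.1 gf 61.7
up t 7.3 tcp [467.9 183.2  59. ] F [ 0.5 -0.1 -5.9] M [-0.02  0.05  0.01] w 28.8 gf 60.5
up t 8.0 tcp [467.6 183.1 168.3] F [ 0.1  0.7 -6.1] M [-0.02  0.08 -0.05] w 29.0 gf 60.5
```

View pics/g1.png

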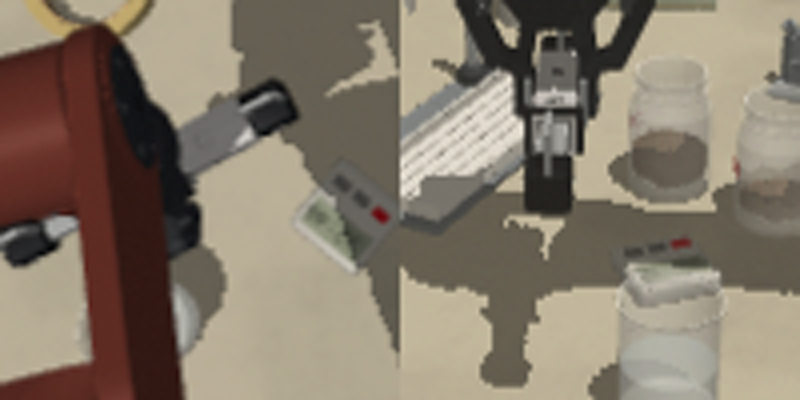

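```bash
cat >> h.py <<'E'
CX,CY,CW=452.3,-304.5,92.3
E
python3 - <<'E'
from h import *
O=[180,0,CW]
p=fr(CX,CY,CW,[1,0,0])[0]
o=get_obs(); move_l([p[0],0,175],[180,0,100],speed=250) if False else goto([p[0],p[1],175],O)
st(); move_l([p[0],p[1],82],speed=150); wait(.3); st("above")
for n in("top","scene"): cv2.imwrite(f"pics/{n}2.png",get_image(n)[:,:,::-1])
a=cv2.imread("pics/top2.png")[195:265,370:450];b=cv2.imread("pics/scene2.png")[160:230,340:420]
cv2.imwrite("pics/g2.png",cv2.resize(np.hstack([a,b]),None,fx=5,fy=5,interpolation=cv2.INTER_CUBIC))
E
```

```text
t 9.9 tcp [ 452.6 -302.4  174.8] F [ 0.4  0.7 -4.8] M [-0.02 -0.02  0.03] w 29.2 gf 60.5
above t 10.9 tcp [ 452.9 -304.1   83.1] F [ 0.1  0.2 -4.6] M [0.01 0.   0.01] w 29.2 gf 60.4
```

View pics/g2.png

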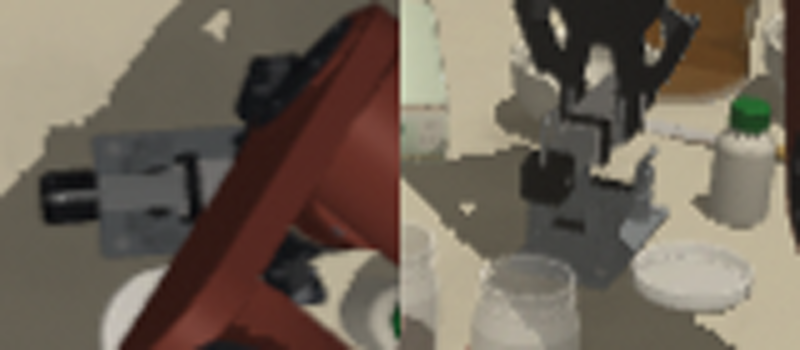

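Run:
```python
from h import *
p=fr(CX,CY,CW,[1,0,0])[0]
for z in (68,56,48,42,38,36,34):
    move_l([p[0],p[1],z],speed=40); o=st(z)
    if o["wrist_force"][2]>6 or np.hypot(*o["wrist_force"][:2])>8: break
```

```text
68 t 11.6 tcp [ 451.9 -303.2   67.3] F [-0.6 -0.5 -4.8] M [-0.04 -0.01  0.02] w 29.0 gf 60.4
56 t 12.0 tcp [ 451.9 -303.2   55.5] F [ 0.   0.1 -3.7] M [-0.03  0.02  0.01] w 29.2 gf 60.4
48 t 12.3 tcp [ 451.9 -303.2   47.5] F [-0.  -0.6 -4.4] M [ 0.02  0.01 -0.01] w 28.9 gf 60.4
42 t 12.7 tcp [ 451.9 -303.2   41.5] F [-0.4 -0.  -4.7] M [-0.04  0.03  0.06] w 29.2 gf 60.4
38 t 12.9 tcp [ 452.  -303.3   37.6] F [-0.5 -0.4 -5. ] M [ 0.01 -0.02  0.03] w 28.9 gf 60.4
36 t 13.2 tcp [ 452.1 -303.4   35.9] F [-0.1 -0.3 -5.1] M [-0.01 -0.05  0.  ] w 29.2 gf 60.4
34 t 13.4 tcp [ 452.4 -303.6   34.1] F [ 0.8  0.6 -4.8] M [-0.06  0.01 -0.01] w 28.9 gf 60.6
```

```bash
python3 - <<'E'
from h import *
p=fr(CX,CY,CW,[1,0,0])[0]
for z in (33,32,31,30):
    move_l([p[0],p[1],z],speed=30); wait(.15); o=st(z)
    if o["wrist_force"][2]>-2: break
grip(50,30); wait(.2); st("rel")
move_l([p[0],p[1],110],speed=150)
h=fr(CX,CY,CW,[-60,0,0])[0]
goto([330,0,300],[180,0,60]); st("away")
E
cat > m2.py <<'E'
from fit import *
get_image("top");im=get_image("scene");im=get_image("top")
r=regions_of("rail","top"); print([(round(d["score"],2),np.round(d["extent"]).tolist()) for d in r])
a=im[195:265,370:450,::-1]; A=cv2.resize(a,None,fx=5,fy=5,interpolation=cv2.INTER_CUBIC)
M=np.zeros_like(A); 
for d in r[:1]: M=cv2.resize(d["region"][195:265,370:450].astype(np.uint8)*90,None,fx=5,fy=5)
B=A.copy(); B[:,:,2]=np.maximum(B[:,:,2],M if M.ndim==2 else 0)
s=regions_of("rail","scene");print([(round(d["score"],2),np.round(d["extent"]).tolist()) for d in s])
for d in r[:2]:
    p,c=fit(lambda p:rail(p[3]),[CX,CY-10,CW,26],{"top":d["region"]},30); print(np.round(p,1),c)
cv2.imwrite("pics/g3.png",np.hstack([A,B]))
E
python3 m2.py
```

```text
33 t 13.8 tcp [ 452.4 -303.6   34. ] F [-2.6  3.5  6.2] M [ 0.35  0.54 -0.02] w 28.8 gf 61.7
rel t 14.3 tcp [ 452.3 -303.6   32.9] F [ 0.3 -0.5 -0.3] M [-0.01 -0.01  0.03] w 50.1 gf 0.0
away t 16.4 tcp [ 3.300e+02 -3.000e-01  2.993e+02] F [ 0.9  0.1 -0.2] M [0.03 0.01 0.  ] w 49.9 gf 0.0
[(0.74, [413.0, 233.0, 76.0, 14.0])]
[(0.73, [377.0, 197.0, 26.0, 35.0])]
[ 452.3 -314.5   92.1   27.6] 0.07740619902120716
```

View pics/g3.png

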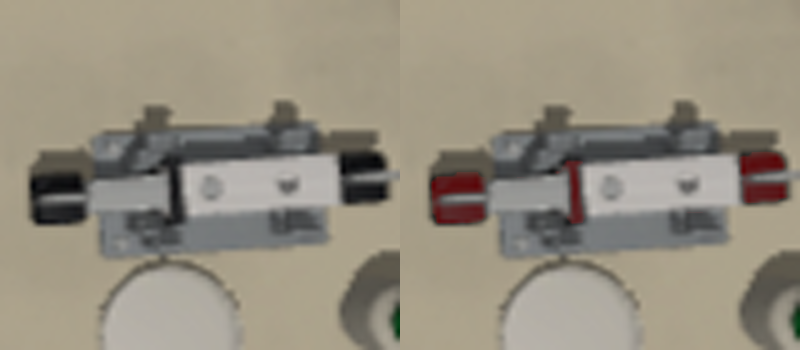

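Run:
```python
from h import *
O=[180,0,92.2]
p=fr(452.3,-314.5,92.2,[112,0,0])[0]; d=fr(0,0,92.2,[1,0,0])[0]
goto([p[0],p[1],130],O); move_l([p[0],p[1],28],speed=120); st("at")
grip(20,50); st("grip")
for s in range(3,46,2):
    q=p+d*s; move_l([q[0],q[1],28],speed=25); wait(.1); o=get_obs(); f=-o["wrist_force"]@d
    print(s,round((o["tcp_pos"]-p)@d,1),round(f,1),np.round(o["wrist_force"],1))
    if f>11: break
st()
```

```text
at t 18.8 tcp [ 448.8 -203.    28.9] F [ 0.1  0.4 -0.2] M [-0.04 -0.04 -0.05] w 49.8 gf 0.0
grip t 19.1 tcp [ 448.8 -203.1   29.1] F [0.  1.  3.8] M [ 0.04  0.2  -0.02] w 29.4 gf 51.7
3 2.0 1.8 [ 0.6 -1.7  5.5]
5 3.9 3.5 [ 0.4 -3.5  4.9]
7 5.9 3.2 [-0.2 -3.3  5.4]
9 8.0 3.4 [-0.2 -3.4  7. ]
11 10.1 3.9 [ 0.5 -3.8  6.3]
13 12.2 3.9 [ 0.  -3.9  6.6]
15 14.3 3.5 [ 0.8 -3.5  5.7]
17 16.3 2.7 [ 0.6 -2.6  7.7]
19 18.7 1.1 [ 0.8 -1.   7.5]
21 22.9 -7.7 [ 2.1  7.8 11.5]
23 24.4 -4.5 [0.1 4.5 9.6]
25 25.6 -1.0 [0.8 1.  7.2]
27 27.1 1.0 [ 2.2 -0.9  7.4]
29 27.7 5.5 [ 0.3 -5.4  5.3]
31 28.1 10.7 [ -0.9 -10.7   1.9]
33 28.4 17.3 [ -0.6 -17.4   0.1]
 t 24.7 tcp [ 448.1 -174.2   28.8] F [ -0.6 -17.4   0.1] M [-2.28  0.16 -0.19] w 29.4 gf 51.1
```

```bash
python3 - <<'E'
from h import *
o=get_obs();p=o["tcp_pos"]; move_l([p[0],p[1]-1.5,28.8],speed=25); st()
grip(50,30); move_l([p[0],p[1],130],speed=150)
goto([330,0,300],[180,0,60]); st("away")
E
sed -i 's#CY-10,CW,26\]#CY-2,CW,44]#; s#pics/g3#pics/g4#; s#A,B\])#A,cv2.resize(get_image("scene")[165:235,345:425,::-1],None,fx=5,fy=5,interpolation=cv2.INTER_CUBIC)])#' m2.py; python3 m2.py
```

```text
t 25.1 tcp [ 448.1 -175.5   28.9] F [-0.8 -2.1  4.7] M [-0.54 -0.05 -0.02] w 28.9 gf 52.0
away t 27.3 tcp [ 3.298e+02 -2.000e-01  2.988e+02] F [ 0.4 -1.3  0.1] M [-0.01  0.   -0.07] w 49.9 gf 0.0
[(0.81, [406.0, 231.0, 79.0, 14.0])]
[(0.22, [364.0, 231.0, 22.0, 41.0])]
[ 452.8 -303.4   92.1   43.7] 0.10956802583770686
```

View pics/g4.png

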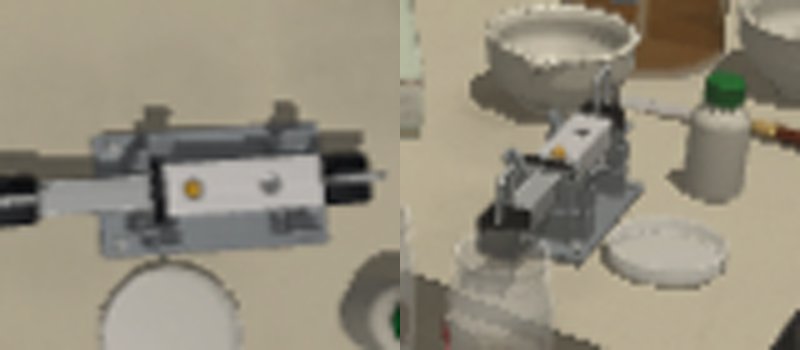

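```bash
cat >> h.py <<'E'
SX,SY,SW=673.0,-18.2,-0.1
GX=18
def tgt(sx,z0,DZ):  # tcp for rail loops centred on stand, at stand x sx, rail underside z0
    a=fr(SX,SY,SW,[sx,0,0])[0]; b=fr(a[0],a[1],SW+90,[GX-32.5,0,0])[0]; return [b[0],b[1],z0+DZ]
E
python3 - <<'E'
from h import *
p=fr(452.6,-303.6,92.2,[GX,0,0])[0]; O=[180,0,92.2]
goto([p[0],p[1],130],O); move_l([p[0],p[1],28],speed=120); wait(.2); st("at")
grip(20,80); o=st("grip"); DZ=o["tcp_pos"][2]-30; np.save("dz.npy",DZ)
move_l([p[0],p[1],60],speed=60); st("up"); move_l([p[0],p[1],185],speed=150); st("up")
Q=[180,0,SW+90]
goto(tgt(-70,175,DZ),Q); st("pre")
move_l(tgt(-60,136,DZ),speed=100); wait(.4); st("pre2")
print("want",tgt(-60,136,DZ))
for n in("top","scene"): cv2.imwrite(f"pics/{n}5.png",get_image(n)[:,:,::-1])
a=cv2.imread("pics/top5.png")[115:215,260:380];b=cv2.imread("pics/scene5.png")[150:250,225:345]
cv2.imwrite("pics/g5.png",cv2.resize(np.hstack([a,b]),None,fx=3.33,fy=3.33,interpolation=cv2.INTER_CUBIC))
E
```

```text
at t 30.1 tcp [ 452.6 -286.2   29. ] F [-0.  -0.  -0.3] M [ 0.03 -0.07  0.04] w 50.0 gf 0.0
grip t 30.4 tcp [ 452.4 -286.    28.7] F [0.7 0.2 3.4] M [ 0.04  0.13 -0.  ] w 28.7 gf 80.2
up t 31.1 tcp [ 452.  -285.7   60.2] F [-0.1 -2.  -3.7] M [-0.36 -0.03  0.01] w 28.9 gf 79.6
up t 32.1 tcp [ 450.9 -284.5  183.3] F [-0.9  0.9 -5.9] M [ 0.02 -0.   -0.01] w 28.8 gf 79.5
pre t 33.2 tcp [602.5 -33.6 173.2] F [ 0.9 -0.8 -5. ] M [0.01 0.02 0.  ] w 28.8 gf 79.6
pre2 t 34.2 tcp [613.2 -32.6 135.3] F [ 0.7  0.5 -4.3] M [ 0.04 -0.01  0.  ] w 29.1 gf 79.6
want [np.float64(612.9747841238972), np.float64(-32.59525821328877), np.float64(134.74914033681452)]
```

View pics/g5.png

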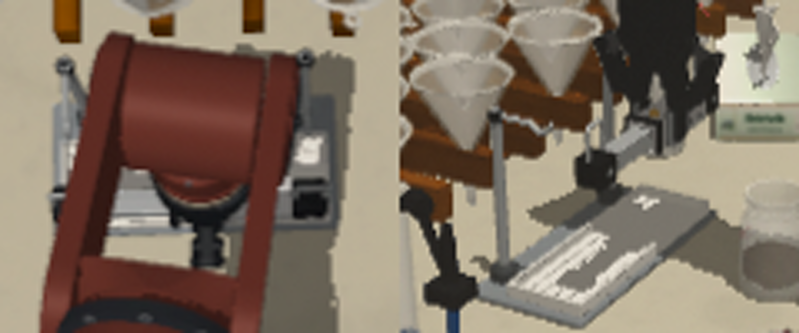

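Run:
```python
from h import *
a=np.array(tgt(-60,136,0)); L=lambda rx,rz: fr(a[0],a[1],SW+90,[rx-GX,0,rz+136])[0]
out=[]
def draw(n,f,pts,u,v,w,h,s):
    im=cv2.imread(f"pics/{f}.png")[v:v+h,u:u+w]; im=cv2.resize(im,(w*s,h*s),interpolation=cv2.INTER_CUBIC)
    for poly,c in pts:
        q=np.round((proj(np.array(poly),n)+.5-[u,v])*s).astype(np.int32); cv2.polylines(im,[q],False,c,1)
    return im
hk=lambda s:(fr(SX,SY,SW,[[-12,s*97.5,184.5],[-12,s*97.5,178],[0,s*97.5,175],[12,s*97.5,182],[50,s*97.5,182],[50,s*97.5,189],[50,s*97.5,8]]),(0,255,0))
lp=lambda c:([L(c-12,30),L(c-12,60.5),L(c+12,60.5),L(c+12,30)],(0,0,255))
A=draw("scene","scene5",[hk(1),lp(130),lp(-65)],245,165,66,50,6)
B=draw("scene","scene0",[hk(1),hk(-1)],245,150,66,50,6)
D=draw("top","top0",[hk(1),hk(-1)],270,122,100,40,4); E=draw("top","top5",[hk(1),hk(-1),lp(130),lp(-65)],270,140,100,40,4)
cv2.imwrite("pics/g6.png",np.vstack([np.hstack([A,B]),np.hstack([D,E])[:, :792]]))
```

```text
(no output)
```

View pics/g6.png

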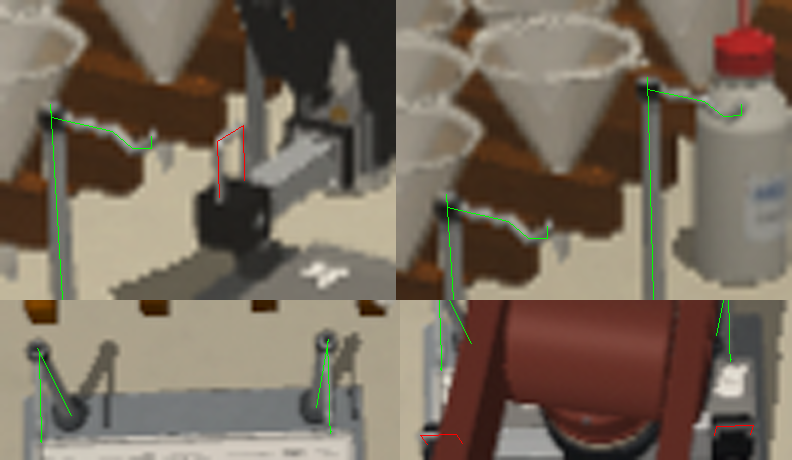

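Run:
```python
from h import *
DZ=float(np.load("dz.npy"))
ok=True
for sx in (-40,-25,-15,-8,-4,0):
    move_l(tgt(sx,135,DZ),speed=50); o=st(sx)
    if np.hypot(*o["wrist_force"][:2])>6: ok=False;print("STOP");break
if ok:
    wait(.2); st("in")
    for z in (131,128,125,123,121.5,120,119,118):
        move_l(tgt(0,z,DZ),speed=30); wait(.15); o=st(z)
        if o["wrist_force"][2]>-1 or np.hypot(*o["wrist_force"][:2])>8: break
for n in("top","scene"): cv2.imwrite(f"pics/{n}7.png",get_image(n)[:,:,::-1])
cv2.imwrite("pics/g7.png",cv2.resize(cv2.imread("pics/scene7.png")[150:230,235:335],None,fx=6,fy=6,interpolation=cv2.INTER_CUBIC))
```

```text
-40 t 34.9 tcp [633.1 -32.6 133.5] F [ 0.1  0.4 -5.2] M [ 0.02 -0.04 -0.02] w 28.7 gf 79.6
-25 t 35.3 tcp [648.3 -32.7 133.8] F [ 0.4 -0.2 -5.9] M [0.   0.09 0.03] w 28.3 gf 79.6
-15 t 35.6 tcp [658.4 -32.7 133.8] F [-0.3  0.1 -4.7] M [ 0.02 -0.04  0.01] w 28.7 gf 79.6
-8 t 35.9 tcp [665.3 -32.7 133.9] F [-0.3  0.  -4.6] M [ 0.05 -0.03  0.04] w 29.1 gf 79.6
-4 t 36.2 tcp [669.2 -32.7 133.8] F [-0.7 -0.3 -4.7] M [ 0.01  0.03 -0.02] w 29.0 gf 79.6
0 t 36.4 tcp [673.3 -32.7 133.8] F [ 0.  -0.7 -4.3] M [ 0.04 -0.07  0.01] w 28.7 gf 79.6
in t 36.6 tcp [672.9 -32.7 133.7] F [ 0.1  0.9 -5. ] M [ 0.01 -0.04  0.02] w 29.1 gf 79.6
131 t 37.1 tcp [673.  -32.7 129.7] F [ 0.3  0.2 -5. ] M [ 0.02 -0.    0.  ] w 29.1 gf 79.6
128 t 37.5 tcp [673.  -32.7 126.7] F [ 0.4  0.3 -4.1] M [-0.03  0.02  0.02] w 28.9 gf 79.6
125 t 37.9 tcp [673.  -32.7 123.7] F [ 1.   0.5 -4.2] M [-0.02  0.   -0.04] w 28.8 gf 79.6
123 t 38.3 tcp [673.  -32.7 121.8] F [-0.4 -0.6 -4.7] M [ 0.03  0.01 -0.02] w 29.1 gf 79.6
121.5 t 38.7 tcp [673.  -32.7 120.2] F [ 0.6  0.7 -5.2] M [-0.02  0.   -0.08] w 28.9 gf 79.6
120 t 39.1 tcp [673.1 -32.7 118.9] F [-0.3  0.1 -4.4] M [-0.04  0.02 -0.02] w 28.7 gf 80.0
119 t 39.5 tcp [673.3 -32.7 118.6] F [-2.4  0.1  2.2] M [ 0.02  0.2  -0.03] w 28.8 gf 80.5
```

View pics/g7.png

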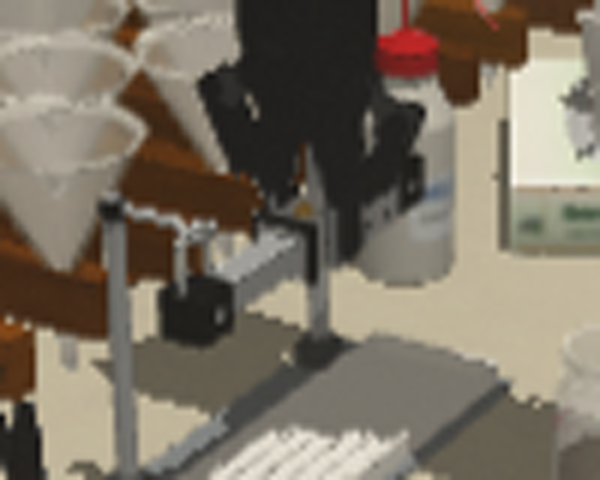

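The inner loop hangs in the left hook's J at about (195,230), and the forces on both loops look balanced. I'm releasing now and backing straight up.

Run:
```python
from h import *
grip(40,30); wait(.3); o=st("rel"); p=o["tcp_pos"]
grip(60); move_l([p[0],p[1],200],speed=60); move_l([p[0],p[1],290],speed=120)
goto([330,-150,330],[180,0,60]); wait(1); st("away")
for n in("top","scene"): cv2.imwrite(f"pics/{n}8.png",get_image(n)[:,:,::-1])
a=cv2.imread("pics/top8.png")[120:200,265:375];b=cv2.imread("pics/scene8.png")[150:230,235:345]
cv2.imwrite("pics/g8.png",cv2.resize(np.hstack([a,b]),(792,288),interpolation=cv2.INTER_CUBIC))
```

```text
rel t 40.1 tcp [673.  -32.7 117.7] F [ 0.3  0.2 -0.6] M [-0.02  0.01  0.02] w 40.2 gf 0.0
away t 45.3 tcp [ 330. -150.  330.] F [-0.3  1.2 -0.5] M [ 0.   -0.    0.05] w 59.4 gf 0.0
```

View pics/g8.png

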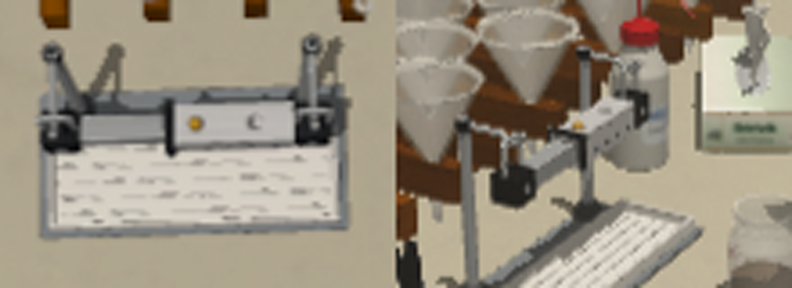

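The rail hangs level on both hooks, with loops at about (62,118) and (315,118) in the top view. The brass button is showing up in the working hole at (195,123).

```bash
python3 -c "
from station import *
print(sign_off())"
```

```text
the job is handed in; nothing more can be done
None
```

The rail is drawn out and locked in the second hole, hangs by both end loops on the stand's two hooks, and the job is handed in at about 45 s of the 72 s; no verdict came back.

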